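# Show the mouldy culture dish to the bench camera

## Task

Push the toggle lever of the recorder's switch fully over to ON, away from the side it leans to now. Then, for the camera, point out the mould, the one broad round patch in one of the three single culture dishes: bring the fingertips straight down to a centimetre or two above the lid over the middle of the patch and keep them still there for two seconds. Finally push the lever fully back to OFF and draw clear; do not touch any of those three dishes, do not pick anything up, and leave everything else where it is.

Things in the scene. Friction and masses are not known exactly. Their poses are not given: they have to be found in the camera images.
- mould (a point): The spot to point at: on the flat clear lid, 16 mm above the bench, straight above the centre of the mould colony in one of the three single culture dishes. The mould is one round, cream, slightly domed patch 26 mm across with a scalloped edge, centred 20 mm from the dish's centre; every other colony in the dishes is a dot of at most 5 mm or a thin streak.
- dish_mould: The closed culture dish with the mould: 92 mm across, 16 mm high, red agar under a clear flat lid, loose, 60 g, lying on the bench; origin at the centre of its underside. The mould lies 20 mm from the centre along the dish's own +x.
- dish_dots: Another closed dish of the same size and red agar, only small round dots in it; origin at the centre of its underside.
- dish_streak: Another closed dish of the same size and red agar, with a thin zigzag streak and a few dots; origin at the centre of its underside.
- switch_base: The recorder's switch: a grey block 70 x 50 x 25 mm fixed to the bench, origin at the centre of its underside, carrying one toggle lever. The lever's pivot is on the block's y axis 22 mm above the bench; the lever swings in the block's x-z plane: OFF leans to the block's -x, ON to its +x. A bearing drum of 13 mm radius lies about the pivot. The block may be turned about vertical by up to 0.5 rad.
- switch (a joint): Angle of the toggle lever: 0 = fully OFF (leaning 0.5 rad from vertical to the block's -x), 1.0 = fully ON (leaning 0.5 rad to its +x), with a stop at each end. It stays where it is left; about 1 N at the ball moves it. It may start up to 0.1 from OFF.
- switch_tip (a point): Centre of the black ball, 26 mm across, on the end of the lever, 70 mm from the pivot (83 mm above the bench at both ends of the swing, 92 mm upright). The rod is 10 mm thick.
- stack: Stack of five dishes, 92 mm across, 81 mm high, loose; origin at the centre of its underside.
- timer: Small white bench timer, 60 x 75 x 20 mm, loose; origin under its centre.
- tube_rack: White tube rack, 70 x 110 x 42 mm, loose; origin under its centre.
- slide_box: Flat grey slide box, 85 x 100 x 28 mm, loose; origin under its centre.
- marker: Marker pen lying along its own x, 125 mm long, 13 mm thick, loose; origin under its middle.
- reagent: Small amber bottle, 46 mm across, 85 mm high, loose; origin at the centre of its underside.

How it is judged (in metres and radians):
On the way, in this order (a step that is already met when the one before it is completed fails the run):
1. the lever is pushed fully over to ON (value of joint switch above 0.85 rad), for 0.2 s.
2. with the lever ON, the fingertips are held just above the lid over the mould for two seconds (horizontal distance between the grasp point and mould below 0.013 m and height (world z) of the grasp point between 0.03 and 0.075 m and value of joint switch above 0.85 rad), for 1.6 s.
3. the lever is pushed fully back to OFF (value of joint switch below 0.15 rad), for 0.2 s.
At the end, for the whole second after the job is handed in: The lever is back at OFF (within 0.15 rad), after the fingers pointed for about two seconds with the lever ON (0.85 rad or more), the grasp point within 13 mm sideways of the mould's centre and the fingertips less than about 40 mm above the lid; every loose thing is within 12 mm of where it began (value of joint switch below 0.15 rad and distance of each of dish_mould, dish_dots, dish_streak, stack, timer, tube_rack, slide_box, marker, reagent from where it was at the start of the episode below 0.012 m); the robot touches nothing.
It fails at once if a single dish is touched by the robot (contact force between any of the fingers, the arm and dish_mould above 0.3 N or contact force between any of the fingers, the arm and dish_dots above 0.3 N or contact force between any of the fingers, the arm and dish_streak above 0.3 N).
It fails at once if a loose thing is pushed away by more than 12 mm (distance of any of dish_mould, dish_dots, dish_streak, stack, timer, tube_rack, slide_box, marker, reagent from where it was at the start of the episode above 0.012 m).
It fails at once if a loose thing is lifted (height (world z) of any of dish_mould, dish_dots, dish_streak, stack, timer, tube_rack, slide_box, marker, reagent above 0.006 m).
It also fails if it takes over 61 s, if anything falls off the work surface, if the arm or the gripper's body presses on something with over 40 N, if the wrist force passes 120 N, or if a joint passes its speed limit or range.

## Robot

A 6-joint arm with a two-finger parallel gripper is mounted at the origin on the work surface. World frame = base frame: x ahead of the robot, y to its left, z up, the work surface at z = 0. Lengths are in mm, angles in rad, forces in N, time in s.
With the tool pointing down it reaches from about 300 to 775 mm from the base axis. Payload 14.6 kg.
Tool frame: the origin (TCP) lies between the finger pads; the fingertips stand 25 mm ahead of it and the grasp point (between the pads) lies 6 mm ahead of it; z points along the fingers, y is the line along which they close (so a half turn about z gives the same grasp; the last joint's range is limited). The gripper opens to 94 mm and grips with 3 to 60 N. Pads are 16 mm wide; open, the fingers measure 119 mm over their backs; the gripper's body (75 mm by 177 mm) begins 78 mm behind the grasp point.
Start: joints at [-0.067, 0.3, 1.521, -0, 1.321, -0.067], TCP at [549.99, -0.002, 230.446] pointing down, gripper open.
Joint ranges: [-3.03, 3.03], [-0.79, 2.21], [0.23, 2.52], [-1.04, 4.18], [0, 3.07], [-2.55, 2.55]. Speed limits (rad/s): [2.22, 2.22, 2.57, 3.14, 3.14, 3.14].

## Interface

Orientations are given as [roll, pitch, yaw] about the fixed x, y, z axes, in that order (R = Rz(yaw) Ry(pitch) Rx(roll)).
In Python, from cell import manip gives the robot as it stands. The module is installed in compiled form; this text tells all that it offers.
- The arm moves only by the tool step_arm, never from a script. Its argument "series" is one flat list of numbers, 5 for each row, row after row: the shift along the world's x, y, z in mm, then the turn about the world's z in rad, then the closure, from 0 (fully open) to 1 (shut). In form: [dx, dy, dz, spin, jaw, dx, dy, dz, spin, jaw, ...]. A call has 1 to 20 rows; each row shifts and turns the commanded pose from where the row before left it; what a row does not reach is not made up. A row lasts 1/8 s, in which the tool goes at most 62.5 mm and 10.7 degrees, less where a joint would pass 70% of its speed; a pose out of reach is approached as far as the arm can. A call is refused whole if a number of a shift passes 62.5 or a number of a turn 0.188, either way. A call with a gripper value outside its range is refused whole. The fingers move at their own pace and stop on an object; "squeeze" is the grip in N (left out, the last holds). Time passes only in rows, so rows that do not move let the fingers close. It gives the time, the measured TCP pose, the force, the opening and the grip force at its end, in the units of the state.
- manip.read_state(): the state, without advancing time (a new reading comes with each control period).
- manip.camera(name): name is "scene" or "side" or "wrist"; returns (picture, depth): 400x640x3 uint8, blue, green, red; 400x640 float32, mm along the optical axis (not along the pixel's ray), 0 where there is no reading.
- manip.camera_info(name): a dict with "fovy" (degrees; the focal length in pixels is half the picture's height over the tangent of half this angle, whatever the lens; pixels are square), "cx", "cy" (the principal point, pixels), "k1" (the pictures are not rectified: a ray, as slopes to the right and down, at radius r is drawn at 1 + k1 r^2 times it, then the intrinsics apply), "eye" and "orientation" of the camera in the world. Camera axes: x right, y down, z forward; pixel columns grow to the right and rows downward; lengths in mm; the calibration is good to about 2 mm. A picture is of the moment at which its call begins: read the wrist's pose just before it. camera_info takes no time and is no camera call; for the wrist camera it gives the pose at the moment of the call.
- manip.sign_off(): hands the job in; it is judged then, once.
The state is a dict: "clock": time; "joints": joint angles; "qd": joint speeds; "effort": joint torques, N m; "eef_pos": TCP position; "eef_rot": TCP orientation; "wrist_force": force on the tool from outside, world axes, zero at the start; "moment": the same for the moment, N m; "finger_gap": finger opening in mm; "finger_force": force on a finger pad.
Only numpy, scipy, OpenCV 4.12 (cv2) and the standard library are available. Lean on these libraries where they do the work, as an engineer would, in place of code of your own. Each camera call takes 0.05 s, during which the arm holds its last target. There are 200 camera calls.

## Working session

There is one attempt and no reset: what is moved stays moved. The work goes in short steps, Python scripts to look and compute and a tool call to move; the robot and the scene stay as the last step left them, time stands still between calls to the robot, and variables do not carry over. Pictures are saved under pics/ and viewed, at most 10 in all, crops included, and the job is handed in when it is done.

Besides the shell and the picture viewer there is one more tool, called by a JSON object that holds its "op" and its "data". step_arm: Moves the arm, as the interface text tells. Its arguments: {"type":"object","properties":{"series":{"type":"array"},"squeeze":{"type":"number"}},"required":["series"]}

```bash
mkdir -p pics; cat > h.py <<'E'
import numpy as np, cv2
from cell import manip
from scipy.spatial.transform import Rotation as R
def pose(info):
    o=np.array(info["orientation"],float)
    M=o if o.shape==(3,3) else R.from_euler('xyz',o).as_matrix()
    return M,np.array(info["eye"],float)
def grab(name,fn=None):
    i=manip.camera_info(name); p,d=manip.camera(name)
    if fn: cv2.imwrite('pics/'+fn,p)
    np.savez(f'{name}.npz',p=p,d=d); import pickle; pickle.dump(i,open(name+'.pkl','wb'))
    return i,p,d
def ray(i,u,v):
    f=200/np.tan(np.radians(i["fovy"])/2); K=np.array([[f,0,i["cx"]],[0,f,i["cy"]],[0,0,1]])
    x=np.stack([(np.ravel(u)-i["cx"])/f,(np.ravel(v)-i["cy"])/f],1); s=x.copy()
    for _ in range(20): s=x/(1+i["k1"]*(s**2).sum(1,keepdims=True))
    return np.c_[s,np.ones(len(s))]
def at_z(i,u,v,z):
    M,e=pose(i); r=ray(i,u,v)@M.T; return e+r*((z-e[2])/r[:,2])[:,None]
def by_depth(i,u,v,d):
    M,e=pose(i); return e+(ray(i,u,v)*np.ravel(d)[:,None])@M.T
E
python3 - <<'E'
from h import *
for n in("scene","side","wrist"):
    i,p,d=grab(n,n+'0.png'); print(n,i)
print(manip.read_state())
E
```

```text
scene {'fovy': 51.240825731047266, 'cx': 323.04751998722116, 'cy': 196.93872959747753, 'k1': -0.10849618146451628, 'eye': array([1179.60145693,  190.99461361, 1047.19540729]), 'orientation': array([-2.60820617,  0.01121637,  1.87535877])}
side {'fovy': 43.2889883485529, 'cx': 320.6583556507509, 'cy': 204.9537718744175, 'k1': 0.04304931926928975, 'eye': array([  251.92618903, -1010.39665384,   866.68749947]), 'orientation': array([-2.19197755,  0.00416881, -0.34961478])}
wrist {'fovy': 64.23486835334313, 'cx': 316.4251054037424, 'cy': 203.0882013323359, 'k1': -0.04049538907755059, 'eye': array([550.12379952,  74.72203629, 383.97771285]), 'orientation': array([ 2.87930860e+00,  1.76540237e-03, -7.37657333e-04])}
{'clock': 0.15, 'joints': array([-6.65978841e-02,  3.00318725e-01,  1.52140058e+00,  1.61438427e-05,
        1.32066860e+00, -6.66175008e-02]), 'qd': array([ 5.04249749e-04, -2.04819928e-03, -3.23444729e-03,  6.05517928e-04,
       -6.60419886e-05,  1.58827399e-04]), 'effort': array([-2.50185103e-04, -5.31960297e+01, -3.52822959e+01,  7.07691838e-02,
        2.35654798e-02, -3.66386917e-05]), 'eef_pos': array([5.49843768e+02, 1.25010979e-02, 2.30046261e+02]), 'eef_rot': array([-3.14080020e+00, -6.85423134e-05,  1.57081191e+00]), 'wrist_force': array([ 0.03763255, -0.69060509, -0.71334685]), 'moment': array([-0.01560328, -0.00657909, -0.01366428]), 'finger_force': 0.0, 'finger_gap': 93.87737853053491}
```

View pics/scene0.png

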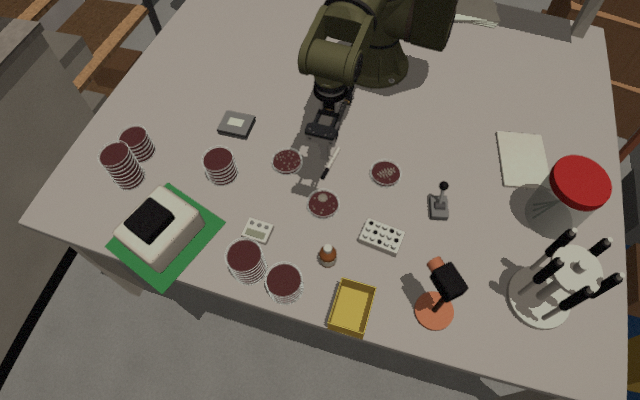

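View pics/side0.png

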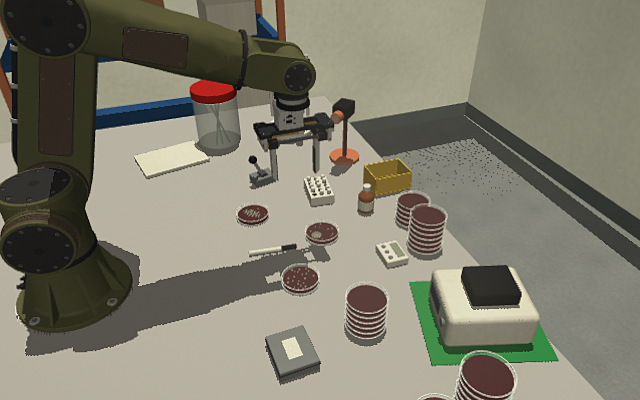

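The scene picture shows the mould dish near (323,203) with its patch near (322,197). The dots dish is at (287,161), the streak dish at (385,172), and the switch at (439,207) with its ball at (444,186). The side view agrees. Next I'll enlarge the two targets and compute coarse positions.

```bash
python3 - <<'E'
from h import *
import pickle
i=pickle.load(open('scene.pkl','rb')); z=np.load('scene.npz'); p,d=z['p'],z['d']
a=cv2.resize(p[170:230,280:360],None,fx=5,fy=5,interpolation=cv2.INTER_CUBIC)
b=cv2.resize(p[170:230,400:480],None,fx=5,fy=5,interpolation=cv2.INTER_CUBIC)
cv2.imwrite('pics/crop1.png',np.hstack([a,b]))
for n,u,v,h in[('mould',322,197,10),('mdish',323,203,16),('dots',287,161,16),('streak',385,172,16),('base',439,211,25),('ball',444,186,83),('rack',382,236,42),('marker',330,162,13),('reag',328,250,70),('timer',258,230,20),('slide',237,125,28),('stack',219,158,81),('stk?',245,258,81),('stk?',284,280,81)]:
    print(n,at_z(i,u,v,h)[0].round(),by_depth(i,[u],[v],d[v,u])[0].round())
v,u=np.mgrid[176:225,425:455]; P=by_depth(i,u,v,d[176:225,425:455]); 
ok=(P[:,2]>68)&(P[:,2]<110); print('ball pts',ok.sum(),P[ok].mean(0),P[ok].min(0),P[ok].max(0))
t=(abs(P[:,2]-25)<2.5); print(t.sum(),cv2.minAreaRect(P[t,:2].astype(np.float32)))
E
```

```text
mould [600.  -7.  10.] [603.  -6.  15.]
mdish [621.   3.  16.] [622.   3.  17.]
dots [ 513. -145.   16.] [ 516. -144.   20.]
streak [466. 148.  16.] [462. 148.  10.]
base [555. 324.  25.] [555. 324.  24.]
ball [509. 317.  83.] [517. 315.  94.]
rack [686. 188.  42.] [679. 188.  29.]
marker [477. -20.  13.] [475. -21.  10.]
reag [778.  66.  70.] [784.  68.  85.]
timer [ 757. -141.   20.] [ 757. -141.   19.]
slide [ 435. -344.   28.] [ 433. -345.   25.]
stack [ 602. -316.   81.] [ 602. -316.   81.]
stk? [ 865. -124.   81.] [ 869. -120.   93.]
stk? [889. -11.  81.] [883. -15.  61.]
ball pts 68 [516.14695099 314.16323258  90.06646916] [504.2541249  304.06584541  69.82432369] [524.20221651 325.36668107 101.36606713]
220 ((537.9864501953125, 320.8968811035156), (72.95387268066406, 48.21328353881836), 13.892630577087402)
```

View pics/crop1.png

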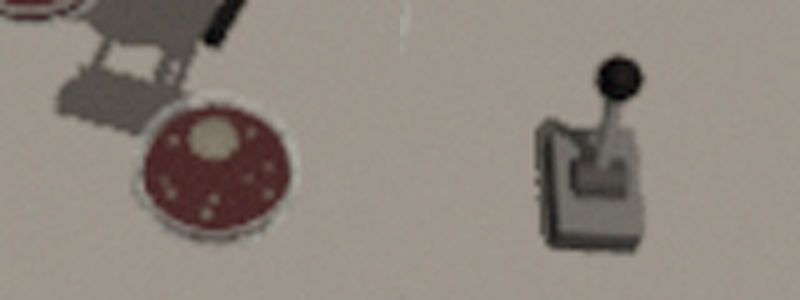

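Block centre is about (538,321) with yaw about 0.24, and the lever leans toward −x. The measured top is 73x48 mm, which matches 70x50. The mould is about (601,−7). I'll close the fingers and move behind the ball, staying high, then check from close up.

{"op": "step_arm", "data": {"series": [-10, 30, 0, 0.024, 1, -10, 30, 0, 0.024, 1, -10, 30, 0, 0.024, 1, -10, 30, 0, 0.024, 1, -10, 30, 0, 0.024, 1, -10, 30, 0, 0.024, 1, -10, 30, 0, 0.024, 1, -10, 30, 0, 0.024, 1, -10, 30, 0, 0.024, 1, -10, 30, 0, 0.024, 1, 0, 0, 0, 0, 1, 0, 0, 0, 0, 1], "squeeze": 5}}

```text
clock: 1.65
eef_pos: [450.1, 299.5, 230.2]
eef_rot: [-3.141, 0.0, 1.811]
wrist_force: [-0.4, -0.0, 0.5]
finger_gap: 0.7
finger_force: 0.0
```

```bash
python3 - <<'E'
from h import *
i,p,d=grab('wrist','w1.png'); print(i['eye'],i['orientation'])
i,p,d=grab('scene')
v,u=np.mgrid[176:225,425:455]; P=by_depth(i,u,v,d[176:225,425:455]); print(len(P))
i,p,d=grab('side')
v,u=np.mgrid[0:400,0:640]; P=by_depth(i,u,v,d)
s=(abs(P[:,0]-538)<60)&(abs(P[:,1]-320)<40)
t=s&(abs(P[:,2]-25)<3); print('side top',t.sum(),cv2.minAreaRect(P[t,:2].astype(np.float32)))
b=s&(P[:,2]>72)&(P[:,2]<110)&(p.reshape(-1,3).max(1)<60)&(P[:,0]>490); print(b.sum(),P[b].min(0),P[b].max(0),P[b].mean(0))
print(manip.read_state()['eef_pos'],manip.read_state()['eef_rot'])
E
```

```text
[432.39470339 372.12807969 384.26059424] [2.87912895e+00 9.52429057e-04 2.38968386e-01]
1470
side top 122 ((535.981201171875, 314.8890075683594), (69.50634765625, 51.26262664794922), 16.296539306640625)
49 [496.96080927 295.40049438  75.591395  ] [520.2166439  314.03092264 100.28466583] [507.65320144 303.52015592  90.676138  ]
[450.33904043 299.24698704 230.46220044] [3.14157844e+00 7.19087990e-05 1.80959837e+00]
```

View pics/w1.png

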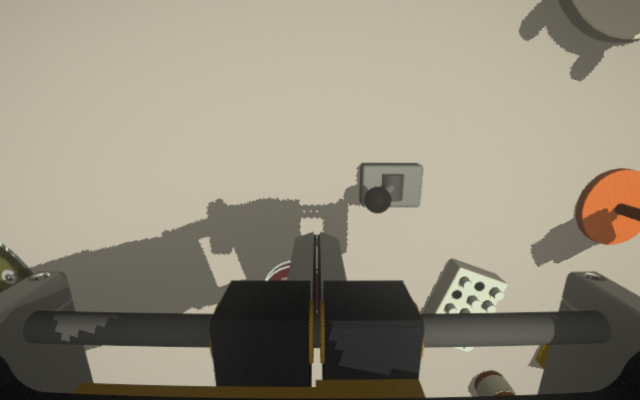

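The wrist view shows the block's top spanning about (360..422, 163..207), square to the tool, with the ball at (377,200). I'll compute both from this nearer view.

```bash
python3 - <<'E'
from h import *
import pickle
i=pickle.load(open('wrist.pkl','rb')); z=np.load('wrist.npz'); p,d=z['p'],z['d']
v,u=np.mgrid[140:230,340:440]; P=by_depth(i,u,v,d[140:230,340:440])
t=(abs(P[:,2]-25)<4); print(t.sum(),cv2.minAreaRect(P[t,:2].astype(np.float32)))
b=P[:,2]>72; uu,vv=u.ravel()[b],v.ravel()[b]; print(b.sum(),uu.mean(),vv.mean(),P[b].max(0))
dk=p[185:216,360:395].max(2)<45; y,x=np.nonzero(dk); print(dk.sum(),x.mean()+360,y.mean()+185)
print(at_z(i,377,200,83), at_z(i,uu.mean(),vv.mean(),83))
E
```

```text
1592 ((534.55224609375, 318.506591796875), (69.45450592041016, 48.7265739440918), 13.779223442077637)
608 378.13486842105266 199.10855263157896 [520.12336932 372.12807969 384.26059424]
0 nan nan
[[508.0759614  310.49513132  83.        ]] [[508.90026831 311.6222956   83.        ]]<stdin>:7: RuntimeWarning: Mean of empty slice.
  ret = ret.dtype.type(ret / rcount)
```

{"op": "step_arm", "data": {"series": [0, 0, -33, 0, 1, 0, 0, -33, 0, 1, 0, 0, -33, 0, 1, 0, 0, -33, 0, 1, 0, 0, 0, 0, 1, 9.7, 2.3, 0, 0, 1, 9.7, 2.3, 0, 0, 1, 9.7, 2.3, 0, 0, 1, 9.7, 2.3, 0, 0, 1, 9.7, 2.3, 0, 0, 1, 9.7, 2.3, 0, 0, 1, 9.7, 2.3, 0, 0, 1, 9.7, 2.3, 0, 0, 1, 9.7, 2.3, 0, 0, 1, 2, 0.5, 0, 0, 1, 2, 0.5, 0, 0, 1, 1, 0.2, 0, 0, 1, 0, 0, 0, 0, 1]}}

```text
clock: 4.05
eef_pos: [542.3, 321.9, 98.5]
eef_rot: [3.141, -0.0, 1.811]
wrist_force: [-1.3, 0.2, -0.9]
finger_gap: 0.6
finger_force: 0.3
```

```bash
python3 - <<'E'
from h import *
i,p,d=grab('side'); cv2.imwrite('pics/s2.png',cv2.resize(p[110:230,200:360],None,fx=4,fy=4))
s=manip.read_state(); print(s['eef_pos'],s['wrist_force'])
E
```

```text
[542.27152083 321.92046089  98.56654634] [-1.14149845 -0.06103054  0.22072689]
```

View pics/s2.png

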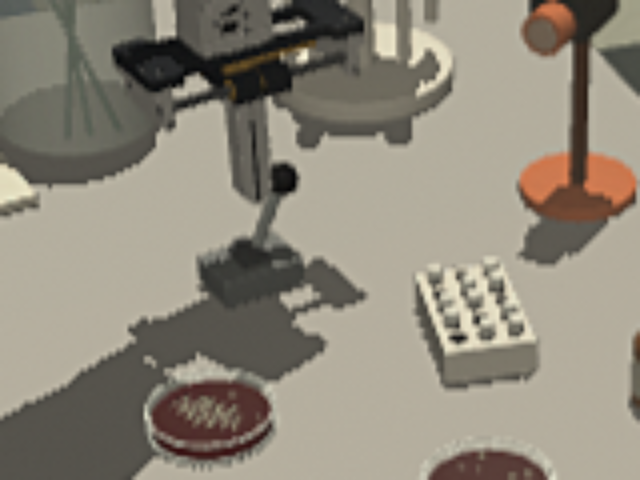

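The lever now leans to ON, with the fingers still against the ball (crop 283,178). The force is only about 1 N, so the stop isn't reached yet. I'll push further until the force rises.

{"op": "step_arm", "data": {"series": [1.5, 0.4, 0, 0, 1, 1.5, 0.4, 0, 0, 1, 0, 0, 0, 0, 1]}}

```text
clock: 4.47
eef_pos: [543.6, 322.4, 98.3]
eef_rot: [-3.137, 0.001, 1.811]
wrist_force: [-16.1, -4.4, 7.8]
finger_gap: 0.7
finger_force: 8.2
```

The force rose to 16 N, so the lever is on its stop. Now I'll back off, rise, and look at the mould from near.

{"op": "step_arm", "data": {"series": [-15, -3.6, 0, 0, 1, -15, -3.6, 0, 0, 1, 0, 0, 44, 0, 1, 0, 0, 44, 0, 1, 0, 0, 44, 0, 1, 6, -29, 0, -0.017, 1, 6, -29, 0, -0.017, 1, 6, -29, 0, -0.017, 1, 6, -29, 0, -0.017, 1, 6, -29, 0, -0.017, 1, 6, -29, 0, -0.017, 1, 6, -29, 0, -0.017, 1, 6, -29, 0, -0.017, 1, 6, -29, 0, -0.017, 1, 6, -29, 0, -0.017, 1, 6, -29, 0, -0.017, 1, 6, -29, 0, -0.017, 1, 6, -29, 0, -0.017, 1, 6, -29, 0, -0.017, 1]}}

```text
clock: 6.85
eef_pos: [599.6, -91.6, 230.8]
eef_rot: [3.141, 0.0, 1.572]
wrist_force: [0.3, -0.1, 0.5]
finger_gap: 0.3
finger_force: 0.0
```

{"op": "step_arm", "data": {"series": [0, 0, 0, 0, 1, 0, 0, 0, 0, 1]}}

```text
clock: 7.1
eef_pos: [599.3, -89.9, 230.5]
eef_rot: [3.141, -0.0, 1.573]
wrist_force: [-0.1, 0.7, -0.2]
finger_gap: 0.7
finger_force: 0.0
```

```bash
python3 - <<'E'
from h import *
s=manip.read_state(); print(s['eef_pos'],s['eef_rot'])
i,p,d=grab('wrist','w3.png'); grab('scene','sc3.png')
E
```

```text
[599.2816506  -89.93174883 230.54985379] [ 3.14132549e+00 -1.05035559e-04  1.57317882e+00]
```

View pics/w3.png

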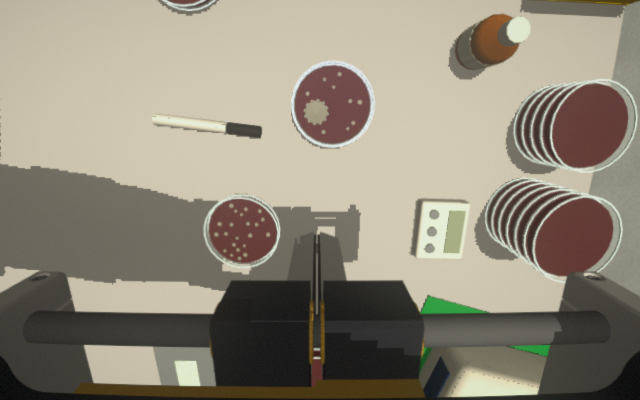

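The wrist view shows the mould as the scalloped cream patch at (316,112), in the dish whose rim is centred at (333,104). The dots dish is at (242,231).

```bash
python3 - <<'E'
from h import *
import pickle
i=pickle.load(open('wrist.pkl','rb')); z=np.load('wrist.npz'); p,d=z['p'],z['d']
q=p[55:155,285:380].astype(int); v,u=np.mgrid[55:155,285:380]
m=(q[...,1]>110)&((u-316)**2+(v-112)**2<17**2); print(m.sum(),u[m].mean(),v[m].mean())
for h in (10,16): print(at_z(i,u[m].mean(),v[m].mean(),h))
red=(q[...,2]-q[...,1]>30); c,r=cv2.minEnclosingCircle(np.argwhere(red)[:,::-1].astype(np.float32)); print(c,r)
for h in (8,16): print(at_z(i,c[0]+285,c[1]+55,h), d[112,316])
j=pickle.load(open('scene.pkl','rb')); ps=np.load('scene.npz')['p']
g=ps[190:204,312:333].astype(int); V,U=np.mgrid[190:204,312:333]; m=(g[...,1]>90)&((U-322)**2+((V-197.5)*1.1)**2<36); print(m.sum(),at_z(j,U[m].mean(),V[m].mean(),10))
E
```

```text
474 315.8354430379747 111.57594936708861
[[598.35518472  -8.34712202  10.        ]]
[[598.36908566  -8.45715753  16.        ]]
(46.66033935546875, 49.018985748291016) 38.265960693359375
[[6.16280863e+02 2.03339197e-02 8.00000000e+00]] 354.68216
[[ 6.15918482e+02 -3.03360850e-01  1.60000000e+01]] 354.68216
60 [[601.2245096   -5.82562718  10.        ]]
```

The mould is at about (598.5,−8). It is 19.9 mm from the dish centre against 20 mm given, and the scene camera agrees within 3 mm. I'll go over it, straight down to TCP z about 56 (tips about 31), and hold.

{"op": "step_arm", "data": {"series": [0, 20.5, 0, 0, 1, 0, 20.5, 0, 0, 1, 0, 20.5, 0, 0, 1, 0, 20.5, 0, 0, 1, 0, 0, 0, 0, 1, 0, 0, -30, 0, 1, 0, 0, -30, 0, 1, 0, 0, -30, 0, 1, 0, 0, -30, 0, 1, 0, 0, -25, 0, 1, 0, 0, -15, 0, 1, 0, 0, -8, 0, 1, 0, 0, -6, 0, 1, 0, 0, 0, 0, 1, 0, 0, 0, 0, 1]}}

```text
clock: 9.07
eef_pos: [599.6, -8.5, 57.0]
eef_rot: [3.141, 0.0, 1.573]
wrist_force: [0.1, -0.6, -0.6]
finger_gap: 0.3
finger_force: 0.0
```

```bash
python3 - <<'E'
from h import *
s=manip.read_state(); print(s['eef_pos'],s['wrist_force'])
i,p,d=grab('side'); j,q,_=grab('scene')
a=cv2.resize(p[190:270,270:370],(400,320)); b=cv2.resize(q[150:230,290:390],(400,320)); c=cv2.resize(q[170:230,400:475],(400,320)); e=cv2.resize(p[140:200,225:300],(400,320))
cv2.imwrite('pics/pt.png',np.vstack([np.hstack([a,b]),np.hstack([c,e])])[:600])
E
```

```text
[599.58595689  -8.5209281   57.04399822] [ 0.08865767 -0.57348966 -0.61508055]
```

View pics/pt.png

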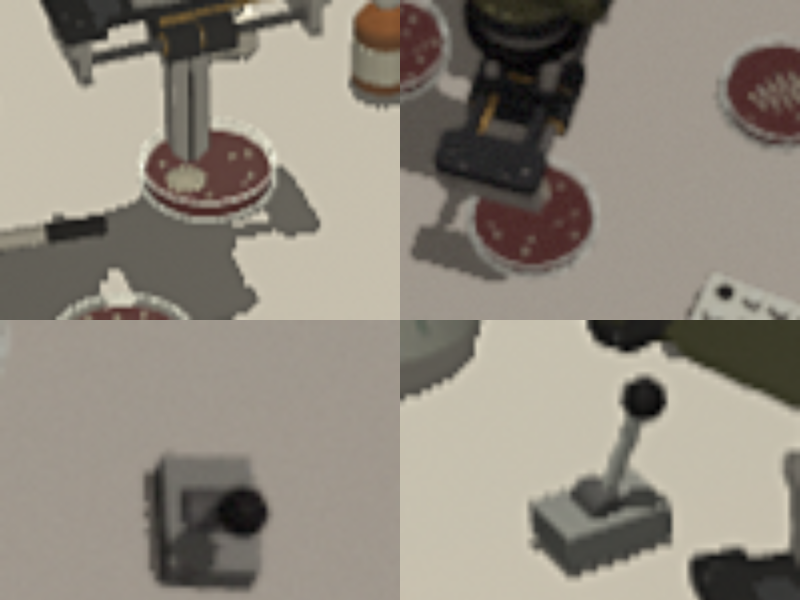

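The fingertips stand just above the mould patch (top-left crop, patch at 185,178), and the lever stays leaning to ON (lower crops). Now I'll hold for a bit over two seconds.

{"op": "step_arm", "data": {"series": [0, 0, 0, 0, 1, 0, 0, 0, 0, 1, 0, 0, 0, 0, 1, 0, 0, 0, 0, 1, 0, 0, 0, 0, 1, 0, 0, 0, 0, 1, 0, 0, 0, 0, 1, 0, 0, 0, 0, 1, 0, 0, 0, 0, 1, 0, 0, 0, 0, 1, 0, 0, 0, 0, 1, 0, 0, 0, 0, 1, 0, 0, 0, 0, 1, 0, 0, 0, 0, 1, 0, 0, 0, 0, 1, 0, 0, 0, 0, 1, 0, 0, 0, 0, 1, 0, 0, 0, 0, 1, 0, 0, 0, 0, 1, 0, 0, 0, 0, 1]}}

```text
clock: 11.68
eef_pos: [599.3, -8.5, 56.4]
eef_rot: [-3.142, -0.0, 1.573]
wrist_force: [0.5, 0.0, 0.1]
finger_gap: 0.6
finger_force: 0.0
```

Held. Before going to the far side of the lever, I'll check the clearance to the orange lamp and other tall fixtures.

```bash
python3 - <<'E'
from h import *
import pickle
for n in('scene','side'):
    i=pickle.load(open(n+'.pkl','rb')); d=np.load(n+'.npz')['d']; v,u=np.mgrid[0:400,0:640]; P=by_depth(i,u,v,d)
    P=P[(d.ravel()>0)&(P[:,2]>40)&(P[:,2]<400)&(P[:,0]>560)&(P[:,0]<900)&(P[:,1]>200)&(P[:,1]<520)]
    H={}
    for x,y,z in P: k=(int(x//40)*40,int(y//40)*40); H.setdefault(k,[]).append(z)
    print(n,{k:(len(z),round(max(z))) for k,z in sorted(H.items()) if len(z)>2})
E
```

```text
scene {(560, 280): (11, 94), (560, 320): (62, 98), (640, 200): (20, 45), (680, 200): (27, 48), (760, 280): (101, 197), (760, 320): (119, 211), (800, 200): (8, 61), (800, 280): (75, 208), (800, 320): (415, 212), (800, 360): (216, 211), (840, 200): (22, 61), (840, 320): (173, 211), (840, 360): (91, 209), (880, 200): (11, 61)}
side {(560, 280): (28, 100), (560, 320): (26, 98), (760, 280): (122, 203), (760, 320): (73, 212), (800, 200): (5, 63), (800, 280): (84, 211), (800, 320): (201, 212), (800, 360): (36, 212), (840, 200): (56, 65), (840, 320): (56, 212), (880, 200): (27, 62)}
```

The lamp starts at x = 760 and the gripper would reach about 705, so it's clear.

{"op": "step_arm", "data": {"series": [0, 0, 15, 0, 1, 0, 0, 40, 0, 1, 0, 0, 40, 0, 1, 0, 0, 40, 0, 1, 0, 0, 39, 0, 1, 1.4, 24.8, 0, 0.017, 1, 1.4, 24.8, 0, 0.017, 1, 1.4, 24.8, 0, 0.017, 1, 1.4, 24.8, 0, 0.017, 1, 1.4, 24.8, 0, 0.017, 1, 1.4, 24.8, 0, 0.017, 1, 1.4, 24.8, 0, 0.017, 1, 1.4, 24.8, 0, 0.017, 1, 1.4, 24.8, 0, 0.017, 1, 1.4, 24.8, 0, 0.017, 1, 1.4, 24.8, 0, 0.017, 1, 1.4, 24.8, 0, 0.017, 1, 1.4, 24.8, 0, 0.017, 1, 1.4, 24.8, 0, 0.017, 1]}}

```text
clock: 14.05
eef_pos: [618.8, 340.2, 230.6]
eef_rot: [3.142, 0.0, 1.812]
wrist_force: [-0.1, 0.6, -0.6]
finger_gap: 0.8
finger_force: 0.0
```

{"op": "step_arm", "data": {"series": [0, 0, 0, 0, 1, 0, 0, -33, 0, 1, 0, 0, -33, 0, 1, 0, 0, -33, 0, 1, 0, 0, -33, 0, 1, 0, 0, 0, 0, 1, 0, 0, 0, 0, 1]}}

```text
clock: 14.92
eef_pos: [619.6, 338.6, 100.3]
eef_rot: [3.14, -0.0, 1.81]
wrist_force: [0.5, 0.3, 0.5]
finger_gap: 0.4
finger_force: 0.0
```

{"op": "step_arm", "data": {"series": [-9.7, -2.3, 0, 0, 1, -9.7, -2.3, 0, 0, 1, -9.7, -2.3, 0, 0, 1, -9.7, -2.3, 0, 0, 1, -9.7, -2.3, 0, 0, 1, -9.7, -2.3, 0, 0, 1, -9.7, -2.3, 0, 0, 1, -9.7, -2.3, 0, 0, 1, -9.7, -2.3, 0, 0, 1, -2, -0.5, 0, 0, 1, -2, -0.5, 0, 0, 1, -1, -0.2, 0, 0, 1, 0, 0, 0, 0, 1]}}

```text
clock: 16.55
eef_pos: [526.8, 316.8, 98.4]
eef_rot: [3.141, -0.0, 1.811]
wrist_force: [2.8, 1.2, -1.7]
finger_gap: 0.5
finger_force: 1.2
```

{"op": "step_arm", "data": {"series": [-1, -0.2, 0, 0, 1, -1, -0.2, 0, 0, 1, 0, 0, 0, 0, 1, 0, 0, 0, 0, 1]}}

```text
clock: 17.05
eef_pos: [526.2, 316.7, 98.6]
eef_rot: [3.137, -0.0, 1.81]
wrist_force: [14.3, 3.8, -8.1]
finger_gap: 0.1
finger_force: 7.4
```

The lever is on the OFF stop at 14 N. I'll draw clear and check.

{"op": "step_arm", "data": {"series": [15, 3.6, 0, 0, 1, 15, 3.6, 0, 0, 1, 0, 0, 44, 0, 1, 0, 0, 44, 0, 1, 0, 0, 44, 0, 1, 0, -25, 0, 0, 1, 0, -25, 0, 0, 1, 0, -25, 0, 0, 1, 0, -25, 0, 0, 1, 0, 0, 0, 0, 1, 0, 0, 0, 0, 1]}}

```text
clock: 18.42
eef_pos: [554.5, 224.2, 230.5]
eef_rot: [-3.141, -0.0, 1.811]
wrist_force: [0.3, 0.6, 0.0]
finger_gap: 0.5
finger_force: 0.0
```

```bash
python3 - <<'E'
from h import *
s=manip.read_state(); print(s['eef_pos'],s['wrist_force'])
i,p,d=grab('scene','end.png')
q=cv2.imread('pics/scene0.png')
cv2.imwrite('pics/end2.png',np.vstack([np.hstack([x[100:300,200:320+160] for x in (q,p)])]))
v,u=np.mgrid[176:225,425:455]; P=by_depth(i,u,v,d[176:225,425:455])
ok=(P[:,2]>68)&(P[:,2]<110); print('ball',ok.sum(),P[ok].mean(0))
E
```

```text
[554.51803297 224.17411551 230.49359913] [0.31085636 0.56447366 0.00377618]
ball 72 [510.3053576  312.61823618  87.94186136]
```

View pics/end2.png

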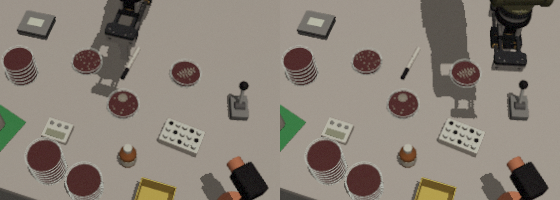

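Before and after side by side: everything is where it began, and the lever leans to OFF (ball at 524,85 in the right half), slightly further than at the start. The gripper is clear.

```bash
python3 -c "
from cell import manip
print(manip.sign_off())"
```

```text
the job is handed in; nothing more can be done
None
```

The lever was pushed to its ON stop, the mould was pointed out for over two seconds from about 15 mm above the lid, the lever was pushed back to its OFF stop, and the job is handed in with the arm clear and nothing visibly moved; the sign-off returned no verdict.

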